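# Pack the weighing kit into its caddy

## Robot

A 7-joint arm with a two-finger parallel gripper is mounted at the origin on a cart in front of the work surface, level with it; the furniture and walls round the work are solid. World frame = base frame: x ahead of the robot, y to its left, z up, the work surface at z = 0. Lengths are in m, angles in rad, forces in N, time in s.
With the tool pointing down it reaches from about 0.425 to 1.025 m from the base axis. Payload 3.6 kg.
Tool frame: the origin (TCP) lies between the finger pads; the fingertips stand 17 mm ahead of it and the grasp point (between the pads) lies 2 mm behind it (tip_extent is the distance from the TCP to the fingertips, in m); z points along the fingers, y is the line along which they close (so a half turn about z gives the same grasp; the last joint's range is limited). The gripper opens to 85 mm and grips with 20 to 120 N. Pads are 22 mm wide; open, the fingers measure 114 mm over their backs; the gripper's body (76 mm by 85 mm) begins 54 mm behind the grasp point. The pads swing forward as they close: fully open they stand 13 mm farther back than shut.
Start: joints at [1.165, 0.591, 0.048, 1.609, -0.033, 0.943, -0.034], TCP at [0.222, -0.69, 0.248] pointing down, gripper open.
Joint ranges: [-2.69, 2.69], [-0.47, 2.24], [-1.27, 1.36], [0.19, 2.51], [-1.53, 4.68], [0.08, 2.07], [-3.09, 3.09]. Speed limits (rad/s): [2.57, 2.57, 3.14, 3.14, 3.14, 3.14, 3.14].

## Interface

Orientations are given as a rotation vector (axis times angle).
In Python, from bench import * gives the robot as it stands. The module is installed in compiled form; this text tells all that it offers.
- The arm moves only by the tool drive_tool, never from a script. Its argument "increments" is a list of rows, each a list of 7 numbers: the shift along the tool's x, y, z scaled (see below), then the turn, a rotation vector about the tool's x, y, z scaled (see below), then the closure, from 0 (fully open) to 1 (shut). In form: [[dx, dy, dz, ax, ay, az, claw], ...]. A call has exactly 8 rows; each row shifts and turns the commanded pose from where the row before left it, along the tool's axes as they then stand; what a row does not reach is not made up. The controller multiplies each number of a shift by 4 cm and each number of a turn by 10 degrees. A row lasts 1/8 s, in which the tool goes at most 62.5 mm and 10.7 degrees, less where a joint would pass 70% of its speed; a pose out of reach is approached as far as the arm can. A call with a number of a shift or a turn outside -1 to 1 is refused whole. A call with a gripper value outside its range is refused whole. The fingers move at their own pace and stop on an object; "newtons" is the grip in N (left out, the last holds). Time passes only in rows, so rows that do not move let the fingers close, or fill a call up. It gives the time, the measured TCP pose, the force, the opening and the grip force at its end, in the units of the state.
- observe(): the state, without advancing time (a new reading comes with each control period).
- grab_frame(name): name is "side" or "top"; returns the picture (384x512x3 uint8, blue, green, red); there is no depth.
- camera_info(name): a dict with "K" (3x3 intrinsics, pixels), "k1" (the pictures are not rectified: a ray, as slopes to the right and down, at radius r is drawn at 1 + k1 r^2 times it, then the intrinsics apply), "rvec" (rotation vector, rad) and "tvec" (3), from world to camera coordinates, as OpenCV has them. Camera axes: x right, y down, z forward; pixel columns grow to the right and rows downward; lengths in m; the calibration is good to about 2 mm. A picture is of the moment at which its call begins. camera_info takes no time and is no camera call.
- job_done(): hands the job in; it is judged then, once.
The state is a dict: "time": time; "qpos": joint angles; "joint_vel": joint speeds; "effort": joint torques, N m; "position": TCP position; "tool_rot": TCP orientation; "force": force on the tool from outside, world axes, zero at the start; "wrist_torque": the same for the moment, N m; "opening": finger opening in m; "finger_force": force on a finger pad.
Only numpy, scipy, OpenCV 4.12 (cv2) and the standard library are available. Lean on these libraries where they do the work, as an engineer would, in place of code of your own. Each camera call takes 0.05 s, during which the arm holds its last target. There are 200 camera calls.

## Task

Pack the weighing kit into the grey caddy: the small beaker in the larger round compartment, the weighing bottle (glass lid with a little knob) in the smaller round one, the larger of the two rubber stoppers in the smaller square one, and last of all the tall little amber bottle in the larger square one. Everything stands upright on the floor of its compartment, the right way up as you found it, set down and never dropped. The screw-capped vial and the smaller stopper do not belong to the kit: leave them standing where they are.

Things in the scene. Friction and masses are not known exactly. Their poses are not given: they have to be found in the camera images.
- small_beaker: Small clear glass beaker, 47 mm across the flared rim, 42 mm across the body, 56 mm high, open at the top, 40 g. Loose, upright. Origin: centre of its underside; z up. Grip it across the outside near the top.
- lidded_bottle: Weighing bottle: small clear glass pot with a ground glass lid, 56 mm high in all; widest (32 mm) at the lid's flange from 34 to 46 mm above the base, 28 mm across the body below, lid knob 14 mm across from 46 to 56 mm. 35 g. Loose, upright. Origin: centre of its underside; z up. Grip it across the flange.
- large_stopper: Larger rubber stopper, dark grey, tapered, 32 mm across its wide upper end, 30 mm high, 20 g. Loose, upright. Origin: centre of its underside; z up. Grip it near the top, so that the fingertips stay above the 9 mm recess wall when it is set down.
- amber_bottle: Small amber glass bottle with a stopper, 43 mm in diameter, 111 mm high; body 43 mm across up to about 80 mm, shoulder and stopper 33 mm across above 96 mm. 90 g. Loose, upright. Origin: centre of its underside; z up.
- vial: Look-alike that stays: clear screw-capped sample vial with a paper label, 25 mm in diameter, 58 mm high. Loose, upright. Origin: centre of its underside; z up.
- small_stopper: Look-alike that stays: smaller rubber stopper, reddish brown, tapered, 26 mm in diameter, 26 mm high. Loose, upright. Origin: centre of its underside; z up.
- large_round_well: Grey block 82 x 82 x 13 mm with the larger round recess, 64 mm in diameter, 9 mm deep, for the small beaker. One of four blocks, side by side 2 by 2 (83 mm pitch, any arrangement) in the fixed grey tray (178 mm square, edge 18 mm above the worktop, wire lugs on two sides). Origin: centre of the underside, 4 mm above the worktop; z up, x and y along its sides. Recess floor at z 4 mm, rim at z 13 mm.
- small_round_well: Grey block 82 x 82 x 13 mm with the smaller round recess, 48 mm in diameter, 9 mm deep, for the weighing bottle. One of four blocks, side by side 2 by 2 (83 mm pitch, any arrangement) in the fixed grey tray (178 mm square, edge 18 mm above the worktop, wire lugs on two sides). Origin: centre of the underside, 4 mm above the worktop; z up, x and y along its sides. Recess floor at z 4 mm, rim at z 13 mm.
- large_square_well: Grey block 82 x 82 x 13 mm with the larger square recess, 64 x 64 mm, 9 mm deep, for the amber bottle. One of four blocks, side by side 2 by 2 (83 mm pitch, any arrangement) in the fixed grey tray (178 mm square, edge 18 mm above the worktop, wire lugs on two sides). Origin: centre of the underside, 4 mm above the worktop; z up, x and y along its sides. Recess floor at z 4 mm, rim at z 13 mm.
- small_square_well: Grey block 82 x 82 x 13 mm with the smaller square recess, 48 x 48 mm, 9 mm deep, for the larger stopper. One of four blocks, side by side 2 by 2 (83 mm pitch, any arrangement) in the fixed grey tray (178 mm square, edge 18 mm above the worktop, wire lugs on two sides). Origin: centre of the underside, 4 mm above the worktop; z up, x and y along its sides. Recess floor at z 4 mm, rim at z 13 mm.

How it is judged:
By the outcome, as a careful person would: the job done as asked, in the order asked, and still so for the second after the job is handed in, with the robot touching nothing.
It also fails if it takes over 144 s, if anything falls off the work surface, if the arm or the gripper's body presses on something with over 40 N, if the wrist force passes 120 N, or if a joint passes its speed limit or range.

## Working session

There is one attempt and no reset: what is moved stays moved. The work goes in short steps, Python scripts to look and compute and a tool call to move; the robot and the scene stay as the last step left them, time stands still between calls to the robot, and variables do not carry over. Pictures are saved under pics/ and viewed, at most 14 in all, crops included, and the job is handed in when it is done.

Besides the shell and the picture viewer there is one more tool, called as name([rows], argument=value, ...), one row to a line, values as JSON. drive_tool: Moves the arm, as the interface text tells. Shifts and turns lie within -1 to 1; 1 stands for 4 cm of shift or 10 degrees of turn. Its arguments: {"type":"object","properties":{"increments":{"type":"array"},"newtons":{"type":"number"}},"required":["increments"]}

```bash
mkdir -p pics
python3 - <<'E'
from bench import *
import cv2
print(observe())
for n in ("top","side"):
    cv2.imwrite(f"pics/{n}0.png",grab_frame(n)); print(camera_info(n))
E
```

```text
{'time': 0.0, 'qpos': array([ 1.16551101,  0.59213752,  0.04827439,  1.60984913, -0.03333643,
        0.94264911, -0.03366648]), 'joint_vel': array([ 0.00085312, -0.00078385,  0.00066918, -0.00160245,  0.0026631 ,
       -0.00055638,  0.00025115]), 'effort': array([-1.39941262e-04, -5.48686981e+01,  1.54643856e+00, -1.98122281e+01,
        9.31986346e-03,  8.73273471e-03,  6.61468363e-06]), 'position': array([ 0.22218908, -0.68928452,  0.2471169 ]), 'tool_rot': array([-3.10129787e+00, -4.87604130e-01,  6.76206410e-04]), 'force': array([-0.38730234,  0.19277413, -1.05876154]), 'wrist_torque': array([-0.02602187, -0.04510048,  0.02199438]), 'finger_force': 0.0, 'opening': 0.08553582351070603}
{'K': array([[380.24726428,   0.        , 258.87519219],
       [  0.        , 380.24726428, 193.12725671],
       [  0.        ,   0.        ,   1.        ]]), 'k1': -0.11630200294252206, 'rvec': array([ 2.16788063, -2.16843129,  0.16771815]), 'tvec': array([0.05950849, 0.49551821, 0.85246226])}
{'K': array([[362.82170952,   0.        , 251.63909212],
       [  0.        , 362.82170952, 190.73031553],
       [  0.        ,   0.        ,   1.        ]]), 'k1': -0.11657297899169042, 'rvec': array([ 1.11574005, -2.1838842 ,  1.18493383]), 'tvec': array([0.36293738, 0.23417011, 0.77552682])}
```

View pics/top0.png

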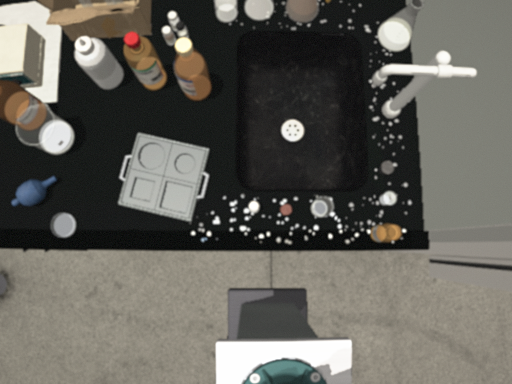

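View pics/side0.png

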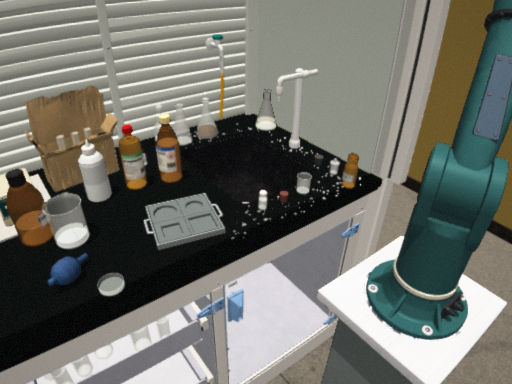

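Top view: caddy centred near (164,177), with large round TL (151,154), small round TR (185,163), small square BL (145,190), large square BR (180,196). The vial is at (253,206), red stopper (286,209), beaker (321,206), weighing bottle (389,199), dark stopper (387,167) and amber bottle (386,233). Zooming in next.

```bash
cat > h.py <<'E'
from bench import *
import cv2, numpy as np
def cam(n):
    c=camera_info(n); R=cv2.Rodrigues(c["rvec"])[0]; return c["K"],c["k1"],R,np.array(c["tvec"]).ravel()
def ray(n,uv):
    K,k1,R,t=cam(n)
    p=cv2.undistortPoints(np.array([[uv]],float),K,np.array([k1,0,0,0.]))[0,0]
    return -R.T@t, R.T@np.array([p[0],p[1],1])
def onz(n,uv,z):
    c,d=ray(n,uv); return (c+d*(z-c[2])/d[2])
def proj(n,P):
    c=camera_info(n)
    return cv2.projectPoints(np.array(P,float).reshape(-1,1,3),c["rvec"],c["tvec"],c["K"],np.array([c["k1"],0,0,0.]))[0][:,0]
def tri(uvt,uvs):
    A=[];b=[]
    for n,uv in (("top",uvt),("side",uvs)):
        c,d=ray(n,uv);d=d/np.linalg.norm(d);M=np.eye(3)-np.outer(d,d);A.append(M);b.append(M@c)
    return np.linalg.lstsq(np.vstack(A),np.hstack(b),rcond=None)[0]
E
python3 - <<'E'
from h import *
t=cv2.imread("pics/top0.png"); s=cv2.imread("pics/side0.png")
def crop(i,x,y,w,h,k): return cv2.resize(i[y:y+h,x:x+w],None,fx=k,fy=k,interpolation=cv2.INTER_CUBIC)
a=crop(t,240,150,170,100,4.7)
cv2.imwrite("pics/t1.png",a)
a=crop(t,110,120,110,110,5); cv2.imwrite("pics/t2.png",a)
cv2.imwrite("pics/s1.png",crop(s,240,140,140,90,5.7))
print("cams",ray("top",(0,0))[0],ray("side",(0,0))[0])
E
```

```text
cams [0.38340351 0.08333262 0.90654778] [-0.19592419  0.60695072  0.61743467]
```

View pics/t1.png

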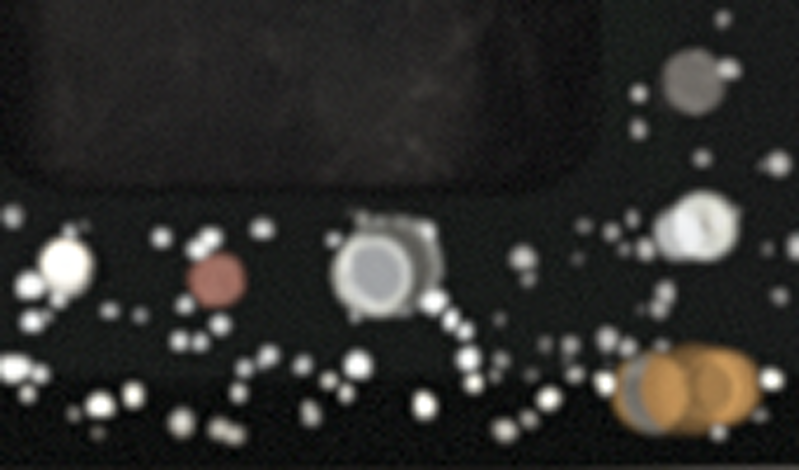

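View pics/t2.png

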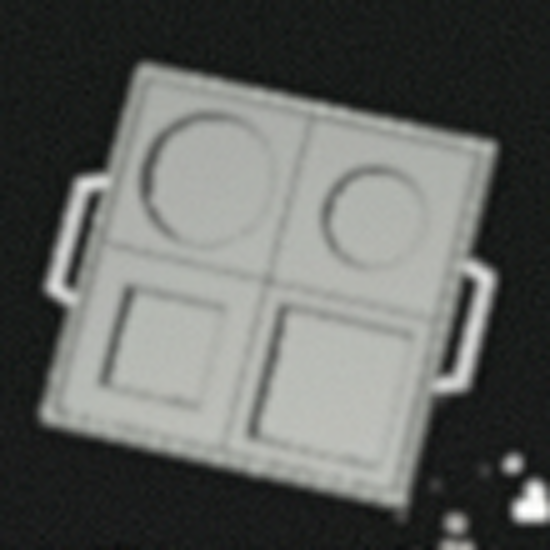

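View pics/s1.png

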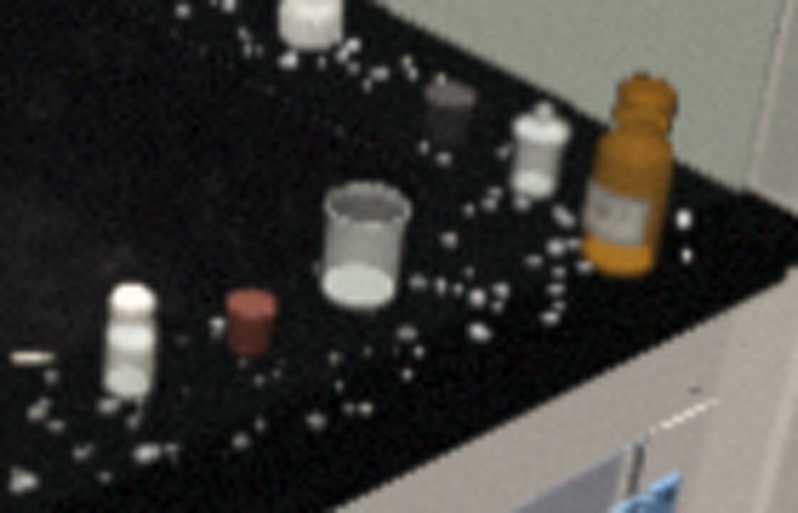

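Both crops are clear. In t1: dark stopper top (693,82), lid flange (704,227), amber stopper (725,388) with its base at about (655,390), beaker rim (393,265) with its base at (372,268). In t2: recess centres (209,179), (375,217), (163,347), (332,386). The side crop shows the same items.

Run:
```python
from h import *
T1=lambda x,y:((x+.5)/4.7-.5+240,(y+.5)/4.7-.5+150)
T2=lambda x,y:((x+.5)/5-.5+110,(y+.5)/5-.5+120)
S1=lambda x,y:((x+.5)/5.7-.5+240,(y+.5)/5.7-.5+140)
o=lambda nm,*a:print(nm,*[np.round(x,4) for x in a])
o("stopper",onz("top",T1(693,82),.03),onz("side",S1(452,95),.03),tri(T1(693,82),S1(452,95)))
o("lid",onz("top",T1(704,227),.046),onz("side",S1(541,125),.046),onz("side",S1(535,187),0))
o("amber",onz("top",T1(725,388),.111),onz("top",T1(655,390),0),onz("side",S1(648,85),.111),onz("side",S1(618,256),0))
o("beaker",onz("top",T1(393,265),.056),onz("top",T1(372,268),0),onz("side",S1(367,203),.056),onz("side",S1(358,288),0))
o("vial",onz("top",T1(65,263),.058)); o("red",onz("top",T1(217,280),.026))
W=np.array([onz("top",T2(*p),.017)[:2] for p in((209,179),(375,217),(163.5,347),(332,386))])
C=np.array([onz("top",T2(*p),.018)[:2] for p in((143,62),(497,143),(407,507),(40,422))])
print(W.round(4),W.mean(0),C.mean(0)); print([np.linalg.norm(C[i]-C[i-1]) for i in range(4)])
# similarity fit: local x=up image, y=left
L=np.array([[1,1],[1,-1],[-1,1],[-1,-1]])*.0415
d=(W-W.mean(0)); w=np.sum((d[:,0]+1j*d[:,1])*np.conj(L[:,0]+1j*L[:,1]))
a=np.angle(w); print("yaw deg",np.degrees(a),"scale",abs(w)/np.sum(L**2))
R=np.array([[np.cos(a),-np.sin(a)],[np.sin(a),np.cos(a)]]); print("fitted",(L@R.T+(W.mean(0)+C.mean(0))/2).round(4))
# side check of the tray
print(proj("side",np.c_[L@R.T+W.mean(0),np.full(4,.017)]).round(1))
Rt=cv2.Rodrigues(np.array(observe()["tool_rot"]))[0]; print(Rt.round(3))
```

```text
stopper [ 0.5592 -0.2488  0.03  ] [ 0.5545 -0.2466  0.03  ] [ 0.5593 -0.2507  0.0266]
lid [ 0.4828 -0.2449  0.046 ] [ 0.4783 -0.2401  0.046 ] [ 0.4817 -0.2479  0.    ]
amber [ 0.4016 -0.2269  0.111 ] [ 0.4034 -0.2326  0.    ] [ 0.3994 -0.2256  0.111 ] [ 0.4013 -0.23    0.    ]
beaker [ 0.4632 -0.0856  0.056 ] [ 0.4669 -0.0858  0.    ] [ 0.4602 -0.0832  0.056 ] [ 0.4622 -0.0857  0.    ]
vial [0.4639 0.0724 0.058 ]
red [ 0.4585 -0.0034  0.026 ]
[[0.5881 0.3165]
 [0.5694 0.2359]
 [0.5067 0.3353]
 [0.4883 0.2543]] [0.53813293 0.28552023] [0.53838033 0.28502859]
[np.float64(0.18020141001788645), np.float64(0.17765199498486037), np.float64(0.17842930549547428), np.float64(0.17987141365552436)]
yaw deg -12.908107174607752 scale 1.0012844350641144
fitted [[0.588  0.3165]
 [0.5694 0.2356]
 [0.5071 0.335 ]
 [0.4885 0.2541]]
[[165.  210.4]
 [193.9 203.8]
 [171.9 228. ]
 [202.4 220.6]]
[[ 0.952  0.307 -0.001]
 [ 0.307 -0.952  0.002]
 [-0.    -0.002 -1.   ]]
```

Run:
```python
from h import *
print("right edge pts z0", [onz("top",p,0).round(3) for p in((425,100),(428,230),(428,248),(300,250),(240,250))])
print("side corner", onz("side",(383,187),0).round(3), onz("side",(250,113),0).round(3))
for x,y in((.36,-.34),(.36,-.36)):
    P=[[x,y,z] for z in(0,.2,.4)]; print(proj("side",P).round(),proj("top",P).round())
```

```text
right edge pts z0 [array([ 0.744, -0.374,  0.   ]), array([ 0.408, -0.359,  0.   ]), array([ 0.364, -0.357,  0.   ]), array([ 0.363, -0.039,  0.   ]), array([0.364, 0.103, 0.   ])]
side corner [ 0.325 -0.314  0.   ] [ 1.076 -0.332  0.   ]
[[379. 180.]
 [392. 124.]
 [407.  57.]] [[422. 250.]
 [467. 252.]
 [540. 254.]]
[[383. 178.]
 [396. 122.]
 [411.  57.]] [[429. 250.]
 [476. 251.]
 [551. 253.]]
```

drive_tool([
  [0,0,0,0,0,0.9,0],
  [0,0,0,0,0,0.89,0],
  [0.1,-1,0,0,0,0,0],
  [0.1,-1,0,0,0,0,0],
  [0.1,-1,0,0,0,0,0],
  [0.1,-1,0,0,0,0,0],
  [0.1,-1,0,0,0,0,0],
  [0.1,-1,0,0,0,0,0],
], newtons=25)

```text
time: 1.1
position: [0.2465, -0.4484, 0.248]
tool_rot: [-3.141, 0.001, 0.0]
force: [0.1, 0.6, -0.0]
opening: 0.0856
finger_force: 0.0
```

drive_tool([
  [0.25,-1,0,0,0,0,0],
  [0.25,-1,0,0,0,0,0],
  [0.8,-1,0,0,0,0,0],
  [0.8,-1,0,0,0,0,0],
  [0.8,-1,0,0,0,0,0],
  [0.75,-1,0,0,0,0,0],
  [0.75,-1,0,0,0,0,0],
  [0,-1,0,0,0,0,0],
])

```text
time: 2.1
position: [0.4255, -0.1283, 0.2485]
tool_rot: [3.142, 0.002, 0.004]
force: [0.1, 0.3, -1.3]
opening: 0.0857
finger_force: 0.0
```

drive_tool([
  [0,0,0,0,0,0,0],
  [0,0,1,0,0,0,0],
  [0,0,1,0,0,0,0],
  [0,0,0,0,0,0,0],
  [0,0,0,0,0,0,0],
  [0,0,0,0,0,0,0],
  [0,0,0,0,0,0,0],
  [0,0,0,0,0,0,0],
])

```text
time: 3.1
position: [0.4231, -0.1303, 0.1689]
tool_rot: [3.141, -0.001, 0.002]
force: [1.0, -0.6, -0.0]
opening: 0.0852
finger_force: 0.0
```

drive_tool([
  [0.34,-0.38,0,0,0,0,0],
  [0.34,-0.38,0,0,0,0,0],
  [0.33,-0.37,0,0,0,0,0],
  [0,0,0.5,0,0,0,0],
  [0,0,0.5,0,0,0,0],
  [0,0,0,0,0,0,0],
  [0,0,0,0,0,0,0],
  [0,0,0,0,0,0,0],
])

```text
time: 4.1
position: [0.4637, -0.0851, 0.129]
tool_rot: [3.141, -0.001, 0.002]
force: [0.0, 0.3, -0.4]
opening: 0.0855
finger_force: 0.0
```

Run:
```python
from h import *
s=grab_frame("side"); t=grab_frame("top"); print(observe()["position"])
f=lambda i,x,y,w,h,k: cv2.resize(i[y:y+h,x:x+w],None,fx=k,fy=k,interpolation=cv2.INTER_CUBIC)
cv2.imwrite("pics/c1.png",np.hstack([f(s,250,100,100,120,4),f(t,270,150,100,120,4)]))
```

```text
[ 0.46356208 -0.08507961  0.12891862]
```

View pics/c1.png

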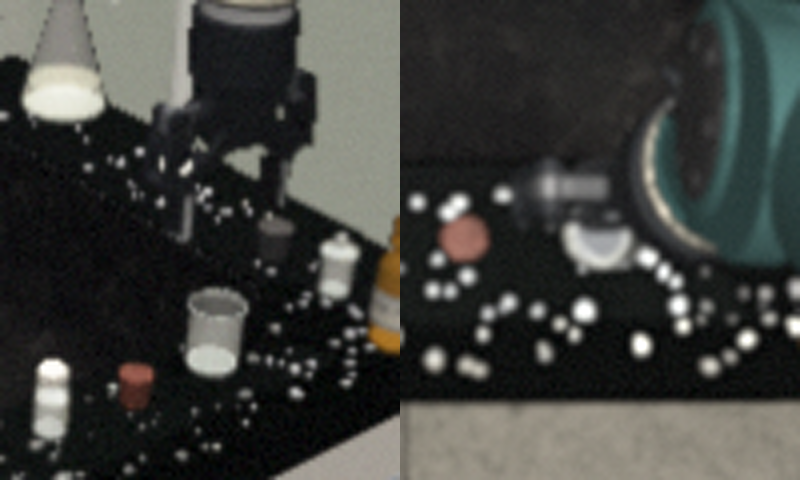

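The open fingers straddle the beaker; side view has the beaker at about (215,330) in the crop, centred under the gripper. Descend and close.

drive_tool([
  [0,0,0.7,0,0,0,0],
  [0,0,0.7,0,0,0,0],
  [0,0,0.7,0,0,0,0],
  [0,0,0,0,0,0,0.3],
  [0,0,0,0,0,0,1],
  [0,0,0,0,0,0,1],
  [0,0,0,0,0,0,1],
  [0,0,0,0,0,0,1],
], newtons=25)

```text
time: 5.2
position: [0.4639, -0.0852, 0.0454]
tool_rot: [3.141, -0.001, 0.003]
force: [-0.8, 0.0, 7.7]
opening: 0.0439
finger_force: 25.4
```

drive_tool([
  [0,0,-0.25,0,0,0,1],
  [0,0,-0.75,0,0,0,1],
  [0,0,-1,0,0,0,1],
  [0,0,-1,0,0,0,1],
  [0.1,-0.3,0,0,0,0,1],
  [0.25,-0.7,0,0,0,0,1],
  [0.25,-0.8,0,0,0,0,1],
  [0.25,-0.8,0,0,0,0,1],
])

```text
time: 6.2
position: [0.4967, 0.0204, 0.1636]
tool_rot: [3.142, -0.0, -0.002]
force: [-0.1, -0.2, 0.1]
opening: 0.0438
finger_force: 25.7
```

drive_tool([
  [0.25,-0.8,0,0,0,0,1],
  [0.25,-0.8,0,0,0,0,1],
  [0.25,-0.8,0,0,0,0,1],
  [0.25,-0.8,0,0,0,0,1],
  [0.25,-0.8,0,0,0,0,1],
  [0.25,-0.8,0,0,0,0,1],
  [0.25,-0.8,0,0,0,0,1],
  [0.25,-0.8,0,0,0,0,1],
])

```text
time: 7.2
position: [0.5764, 0.2764, 0.1629]
tool_rot: [3.141, 0.0, -0.004]
force: [-0.4, -0.3, -0.7]
opening: 0.0438
finger_force: 25.7
```

drive_tool([
  [0.13,-0.5,0,0,0,0,1],
  [0.13,-0.51,0,0,0,0,1],
  [0,0,0.7,0,0,0,1],
  [0,0,0.8,0,0,0,1],
  [0,0,0.6,0,0,0,1],
  [0,0,0.3,0,0,0,1],
  [0,0,0.15,0,0,0,1],
  [0,0,0,0,0,0,1],
])

```text
time: 8.2
position: [0.588, 0.3154, 0.0625]
tool_rot: [-3.142, 0.001, -0.0]
force: [0.3, 0.3, -0.1]
opening: 0.0442
finger_force: 25.7
```

Run:
```python
from h import *
s=grab_frame("side"); t=grab_frame("top"); o=observe(); print(o["position"],o["force"])
f=lambda i,x,y,w,h,k: cv2.resize(i[y:y+h,x:x+w],None,fx=k,fy=k,interpolation=cv2.INTER_CUBIC)
cv2.imwrite("pics/c2.png",np.hstack([f(s,130,130,100,120,4),f(t,110,100,100,120,4)]))
```

```text
[0.58844065 0.31564423 0.06321204] [ 0.60466659 -0.41508999 -0.40499291]
```

View pics/c2.png

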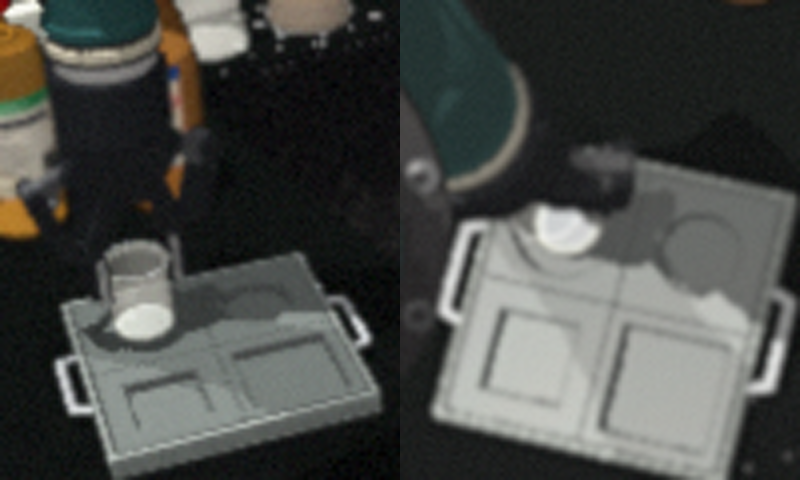

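Beaker base at side crop (143,320), top crop (567,230), with even gaps to the recess wall on the visible sides: centred over the large round well. Lower the last 9 mm and release partly.

drive_tool([
  [0,0,0.12,0,0,0,1],
  [0,0,0.08,0,0,0,1],
  [0,0,0.04,0,0,0,1],
  [0,0,0,0,0,0,1],
  [0,0,0,0,0,0,1],
  [0,0,0,0,0,0,1],
  [0,0,0,0,0,0,1],
  [0,0,0,0,0,0,1],
])

```text
time: 9.3
position: [0.5882, 0.3153, 0.0536]
tool_rot: [-3.141, 0.001, -0.001]
force: [-0.6, -1.6, 4.6]
opening: 0.0441
finger_force: 25.9
```

drive_tool([
  [0,0,0,0,0,0,0.4],
  [0,0,0,0,0,0,0.3],
  [0,0,0,0,0,0,0.2],
  [0,0,0,0,0,0,0.15],
  [0,0,-0.5,0,0,0,0.15],
  [0,0,-1,0,0,0,0.15],
  [0,0,-1,0,0,0,0.1],
  [0,0,-0.5,0,0,0,0],
])

```text
time: 10.3
position: [0.5892, 0.3161, 0.1764]
tool_rot: [-3.139, 0.001, -0.007]
force: [0.2, -0.3, -0.2]
opening: 0.0853
finger_force: 0.0
```

drive_tool([
  [-0.1,0.5,0,0,0,0,0],
  [-0.2,1,0,0,0,0,0],
  [-0.2,1,0,0,0,0,0],
  [-0.2,1,0,0,0,0,0],
  [-0.2,1,0,0,0,0,0],
  [-0.2,1,0,0,0,0,0],
  [-0.2,1,0,0,0,0,0],
  [-0.2,1,0,0,0,0,0],
])

```text
time: 11.3
position: [0.5247, 0.0124, 0.171]
tool_rot: [3.14, -0.003, -0.007]
force: [0.7, -1.1, 0.1]
opening: 0.0851
finger_force: 0.0
```

drive_tool([
  [-0.2,1,0,0,0,0,0],
  [-0.2,1,0,0,0,0,0],
  [-0.2,1,0,0,0,0,0],
  [-0.2,1,0,0,0,0,0],
  [-0.2,1,0,0,0,0,0],
  [-0.1,0.7,0,0,0,0,0],
  [0,0.5,0,0,0,0,0],
  [0,0,0,0,0,0,0],
])

```text
time: 12.3
position: [0.4823, -0.2342, 0.1719]
tool_rot: [3.142, -0.006, -0.003]
force: [0.4, -0.1, -0.1]
opening: 0.0852
finger_force: 0.0
```

Run:
```python
from h import *
s=grab_frame("side"); t=grab_frame("top"); o=observe(); print(o["position"],o["qpos"])
f=lambda i,x,y,w,h,k: cv2.resize(i[y:y+h,x:x+w],None,fx=k,fy=k,interpolation=cv2.INTER_CUBIC)
cv2.imwrite("pics/c3.png",np.hstack([f(s,290,80,100,120,4),f(t,110,120,100,120,4)]))
```

```text
[ 0.48313444 -0.2314697   0.17215692] [ 0.37786878  0.4643062  -0.02026549  2.09557485  0.01513682  0.5833824
 -1.22339088]
```

View pics/c3.png

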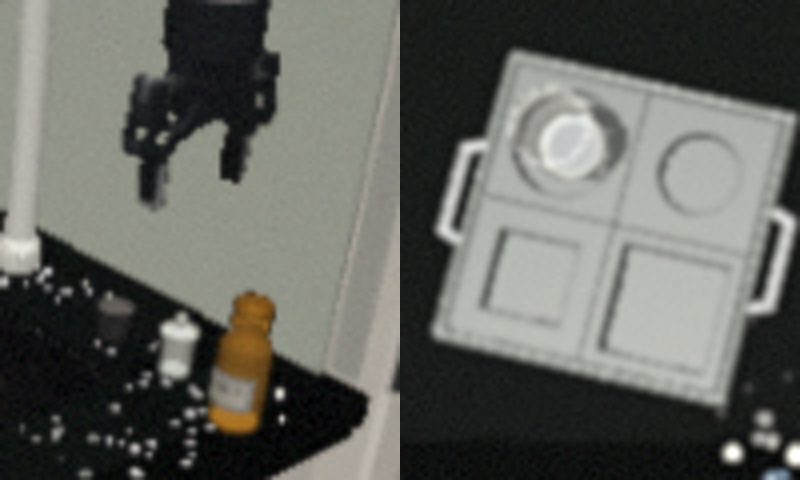

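Beaker sits centred in the large round well (top crop (570,142)). Move over the weighing bottle and grip its flange.

drive_tool([
  [-0.05,0.3,0,0,0,0,0],
  [0,0,0.6,0,0,0,0],
  [0,0,1,0,0,0,0],
  [0,0,1,0,0,0,0],
  [0,0,0.5,0,0,0,0],
  [0,0,0.25,0,0,0,0],
  [0,0,0,0,0,0,0],
  [0,0,0,0,0,0,0],
])

```text
time: 13.4
position: [0.4821, -0.2449, 0.0395]
tool_rot: [3.141, -0.001, 0.002]
force: [-0.3, -0.2, -0.2]
opening: 0.0854
finger_force: 0.0
```

drive_tool([
  [0,0,0,0,0,0,0.3],
  [0,0,0,0,0,0,0.4],
  [0,0,0,0,0,0,0.5],
  [0,0,0,0,0,0,1],
  [0,0,0,0,0,0,1],
  [0,0,0,0,0,0,1],
  [0,0,0,0,0,0,1],
  [0,0,0,0,0,0,1],
])

```text
time: 14.4
position: [0.4818, -0.2449, 0.039]
tool_rot: [3.141, -0.001, 0.001]
force: [0.3, -0.4, 4.8]
opening: 0.0281
finger_force: 24.4
```

Run:
```python
from h import *
s=grab_frame("side"); t=grab_frame("top"); o=observe(); print(o["position"],o["opening"],o["force"])
f=lambda i,x,y,w,h,k: cv2.resize(i[y:y+h,x:x+w],None,fx=k,fy=k,interpolation=cv2.INTER_CUBIC)
cv2.imwrite("pics/c4.png",np.hstack([f(s,305,130,60,70,6.6),f(t,350,160,60,70,6.6)]))
```

```text
[ 0.48180851 -0.24491954  0.03901521] 0.028094075956257493 [-0.12685936 -0.75201137  5.11499904]
```

View pics/c4.png

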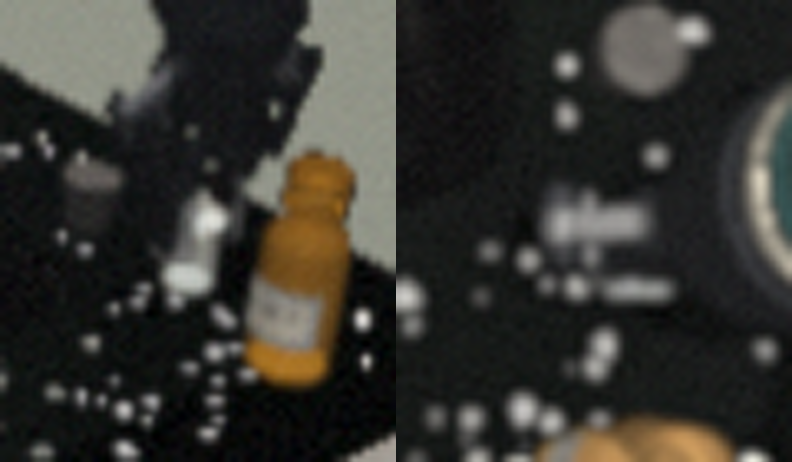

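Side view shows the bottle held between the fingers, base at (190,275), roughly upright, lid partly hidden by the near finger. The reading offset matches the beaker's, so I'll lift slowly and carry it.

drive_tool([
  [0,0,-0.2,0,0,0,1],
  [0,0,-0.5,0,0,0,1],
  [0,0,-0.8,0,0,0,1],
  [0,0,-0.8,0,0,0,1],
  [0,0,-0.7,0,0,0,1],
  [0.1,-0.4,0,0,0,0,1],
  [0.15,-0.8,0,0,0,0,1],
  [0.15,-0.8,0,0,0,0,1],
])

```text
time: 15.5
position: [0.4967, -0.1625, 0.1577]
tool_rot: [-3.14, 0.0, 0.003]
force: [-0.2, 0.5, -0.1]
opening: 0.0284
finger_force: 24.7
```

drive_tool([
  [0.15,-0.8,0,0,0,0,1],
  [0.15,-0.8,0,0,0,0,1],
  [0.15,-0.8,0,0,0,0,1],
  [0.15,-0.8,0,0,0,0,1],
  [0.15,-0.8,0,0,0,0,1],
  [0.15,-0.8,0,0,0,0,1],
  [0.15,-0.8,0,0,0,0,1],
  [0.15,-0.8,0,0,0,0,1],
])

```text
time: 16.5
position: [0.5442, 0.0935, 0.1573]
tool_rot: [3.141, 0.001, -0.005]
force: [-0.2, -1.0, -1.6]
opening: 0.0282
finger_force: 24.7
```

drive_tool([
  [0.15,-0.8,0,0,0,0,1],
  [0.15,-0.8,0,0,0,0,1],
  [0.15,-0.8,0,0,0,0,1],
  [0.1,-0.6,0,0,0,0,1],
  [0,-0.2,0,0,0,0,1],
  [0,0,0.7,0,0,0,1],
  [0,0,0.7,0,0,0,1],
  [0,0,0,0,0,0,1],
])

```text
time: 17.5
position: [0.5656, 0.2173, 0.1006]
tool_rot: [3.138, -0.003, -0.009]
force: [-0.4, -0.2, -0.2]
opening: 0.0281
finger_force: 24.8
```

drive_tool([
  [0.05,-0.25,0,0,0,0,1],
  [0.04,-0.21,0,0,0,0,1],
  [0,0,0.5,0,0,0,1],
  [0,0,0.3,0,0,0,1],
  [0,0,0.15,0,0,0,1],
  [0,0,0,0,0,0,1],
  [0,0,0,0,0,0,1],
  [0,0,0,0,0,0,1],
])

```text
time: 18.5
position: [0.5717, 0.2378, 0.0651]
tool_rot: [-3.141, 0.001, -0.001]
force: [0.6, -1.0, 0.2]
opening: 0.0285
finger_force: 24.8
```

Run:
```python
from h import *
s=grab_frame("side"); t=grab_frame("top"); o=observe(); print(o["position"],o["opening"],o["force"])
f=lambda i,x,y,w,h,k: cv2.resize(i[y:y+h,x:x+w],None,fx=k,fy=k,interpolation=cv2.INTER_CUBIC)
cv2.imwrite("pics/c5.png",np.hstack([f(s,150,160,75,85,5.3),f(t,130,120,75,85,5.3)]))
```

```text
[0.5716155  0.23784975 0.06509145] 0.028037530557610674 [-0.71145925  0.02712566 -0.89079964]
```

View pics/c5.png

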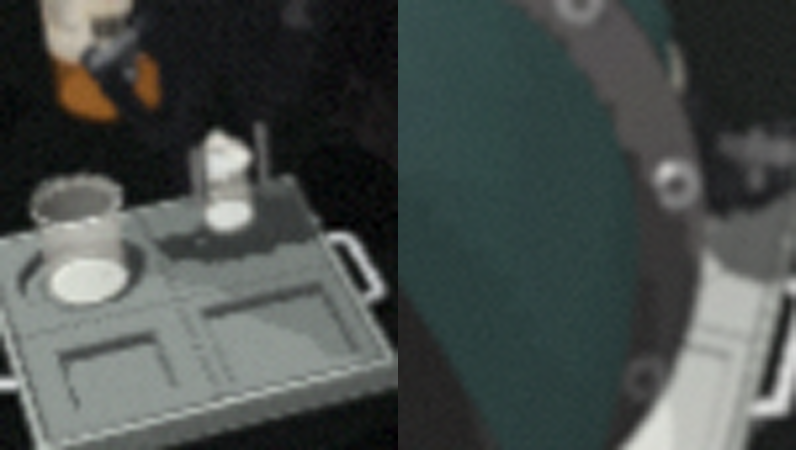

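Bottle upright between the fingers, base at side crop (230,215) above the small round well. Lower and release.

drive_tool([
  [-0.06,0.05,0,0,0,0,1],
  [0,0,0.2,0,0,0,1],
  [0,0,0.12,0,0,0,1],
  [0,0,0.08,0,0,0,1],
  [0,0,0.04,0,0,0,1],
  [0,0,0,0,0,0,1],
  [0,0,0,0,0,0,1],
  [0,0,0,0,0,0,1],
])

```text
time: 19.6
position: [0.569, 0.2357, 0.0472]
tool_rot: [3.142, -0.001, 0.0]
force: [-0.6, -0.2, 1.5]
opening: 0.0283
finger_force: 24.9
```

drive_tool([
  [0,0,0.03,0,0,0,1],
  [0,0,0,0,0,0,1],
  [0,0,0,0,0,0,0.6],
  [0,0,0,0,0,0,0.5],
  [0,0,0,0,0,0,0.45],
  [0,0,0,0,0,0,0.4],
  [0,0,0,0,0,0,0.4],
  [0,0,0,0,0,0,0.4],
])

```text
time: 20.6
position: [0.5689, 0.2357, 0.0458]
tool_rot: [3.142, -0.001, -0.0]
force: [0.1, 0.5, 0.4]
opening: 0.0516
finger_force: 0.0
```

drive_tool([
  [0,0,-0.3,0,0,0,0.4],
  [0,0,-0.8,0,0,0,0.4],
  [0,0,-1,0,0,0,0.3],
  [0,0,-1,0,0,0,0],
  [0,0.5,0,0,0,0,0],
  [0,1,0,0,0,0,0],
  [0,1,0,0,0,0,0],
  [0,1,0,0,0,0,0],
])

```text
time: 21.6
position: [0.5679, 0.0933, 0.1694]
tool_rot: [3.141, -0.002, -0.002]
force: [0.8, 0.6, 0.3]
opening: 0.0857
finger_force: 0.0
```

drive_tool([
  [-0.04,1,0,0,0,0,0],
  [-0.04,1,0,0,0,0,0],
  [-0.04,1,0,0,0,0,0],
  [-0.04,1,0,0,0,0,0],
  [-0.04,1,0,0,0,0,0],
  [-0.04,1,0,0,0,0,0],
  [-0.04,1,0,0,0,0,0],
  [0,0.7,0,0,0,0,0],
])

```text
time: 22.6
position: [0.5555, -0.2154, 0.1693]
tool_rot: [3.141, -0.006, -0.003]
force: [-0.4, 0.5, 0.1]
opening: 0.0853
finger_force: 0.0
```

drive_tool([
  [0,0.5,0,0,0,0,0],
  [0,0.2,0,0,0,0,0],
  [0,0,0.8,0,0,0,0],
  [0,0,0.8,0,0,0,0],
  [0,0,0,0,0,0,0],
  [0,0,0,0,0,0,0],
  [0,0,0,0,0,0,0],
  [0,0,0,0,0,0,0],
])

```text
time: 23.6
position: [0.5582, -0.2404, 0.1071]
tool_rot: [3.141, -0.001, 0.003]
force: [0.1, -0.7, 0.0]
opening: 0.0857
finger_force: 0.0
```

Run:
```python
from h import *
s=grab_frame("side"); t=grab_frame("top"); o=observe(); print(o["position"],o["opening"],o["force"])
f=lambda i,x,y,w,h,k: cv2.resize(i[y:y+h,x:x+w],None,fx=k,fy=k,interpolation=cv2.INTER_CUBIC)
cv2.imwrite("pics/c6.png",np.hstack([f(s,290,80,70,100,5.6),f(t,120,120,70,100,5.6)]))
```

```text
[ 0.55784587 -0.24038984  0.10665453] 0.08557776338315731 [ 0.23367792 -0.2618942   0.35205449]
```

View pics/c6.png

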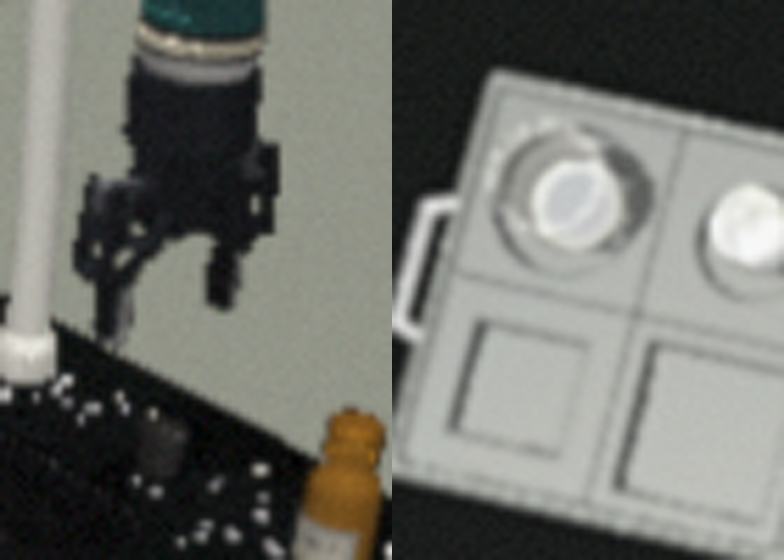

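Bottle stands in the small round well; the dark stopper (side crop (165,445)) is below the gripper. Shift 8 mm, descend, close.

drive_tool([
  [0,0.19,0,0,0,0,0],
  [0,0,0.7,0,0,0,0],
  [0,0,0.7,0,0,0,0],
  [0,0,0.35,0,0,0,0],
  [0,0,0.18,0,0,0,0],
  [0,0,0,0,0,0,0],
  [0,0,0,0,0,0,0.3],
  [0,0,0,0,0,0,0.4],
])

```text
time: 24.7
position: [0.558, -0.2481, 0.0295]
tool_rot: [3.141, -0.001, 0.002]
force: [0.4, -0.5, 0.9]
opening: 0.0524
finger_force: 0.0
```

drive_tool([
  [0,0,0,0,0,0,0.5],
  [0,0,0,0,0,0,0.7],
  [0,0,0,0,0,0,1],
  [0,0,0,0,0,0,1],
  [0,0,0,0,0,0,1],
  [0,0,0,0,0,0,1],
  [0,0,0,0,0,0,1],
  [0,0,0,0,0,0,1],
])

```text
time: 25.7
position: [0.5576, -0.2479, 0.0291]
tool_rot: [3.141, -0.001, 0.001]
force: [-0.7, 0.1, 5.4]
opening: 0.0306
finger_force: 24.7
```

drive_tool([
  [0,0,-0.2,0,0,0,1],
  [0,0,-0.5,0,0,0,1],
  [0,0,-0.8,0,0,0,1],
  [0,0,-0.8,0,0,0,1],
  [0,0,-0.7,0,0,0,1],
  [-0.05,-0.5,0,0,0,0,1],
  [-0.07,-0.8,0,0,0,0,1],
  [-0.07,-0.8,0,0,0,0,1],
])

```text
time: 26.7
position: [0.5488, -0.1614, 0.1482]
tool_rot: [-3.14, 0.0, 0.002]
force: [0.7, 0.3, 0.1]
opening: 0.031
finger_force: 24.8
```

drive_tool([
  [-0.07,-0.8,0,0,0,0,1],
  [-0.07,-0.8,0,0,0,0,1],
  [-0.07,-0.8,0,0,0,0,1],
  [-0.07,-0.8,0,0,0,0,1],
  [-0.07,-0.8,0,0,0,0,1],
  [-0.07,-0.8,0,0,0,0,1],
  [-0.07,-0.8,0,0,0,0,1],
  [-0.07,-0.8,0,0,0,0,1],
])

```text
time: 27.7
position: [0.5258, 0.0943, 0.148]
tool_rot: [-3.141, -0.001, 0.003]
force: [0.7, 0.5, 0.6]
opening: 0.0309
finger_force: 24.8
```

drive_tool([
  [-0.07,-0.8,0,0,0,0,1],
  [-0.07,-0.8,0,0,0,0,1],
  [-0.07,-0.8,0,0,0,0,1],
  [-0.07,-0.8,0,0,0,0,1],
  [-0.07,-0.8,0,0,0,0,1],
  [-0.07,-0.8,0,0,0,0,1],
  [0,-0.4,0,0,0,0,1],
  [0,0,0,0,0,0,1],
])

```text
time: 28.7
position: [0.5099, 0.3014, 0.1483]
tool_rot: [3.142, 0.003, -0.002]
force: [-0.2, -0.4, 0.4]
opening: 0.0315
finger_force: 24.8
```

drive_tool([
  [-0.04,-0.42,0,0,0,0,1],
  [-0.03,-0.42,0,0,0,0,1],
  [0,0,0.7,0,0,0,1],
  [0,0,0.8,0,0,0,1],
  [0,0,0.6,0,0,0,1],
  [0,0,0.3,0,0,0,1],
  [0,0,0,0,0,0,1],
  [0,0,0,0,0,0,1],
])

```text
time: 29.7
position: [0.5089, 0.3343, 0.0535]
tool_rot: [-3.141, 0.001, -0.002]
force: [0.6, 0.3, -0.0]
opening: 0.0305
finger_force: 24.8
```

Run:
```python
from h import *
s=grab_frame("side"); t=grab_frame("top"); o=observe(); print(o["position"],o["opening"],o["force"])
f=lambda i,x,y,w,h,k: cv2.resize(i[y:y+h,x:x+w],None,fx=k,fy=k,interpolation=cv2.INTER_CUBIC)
cv2.imwrite("pics/c7.png",np.hstack([f(s,140,175,75,75,5.3),f(t,115,145,75,75,5.3)]))
```

```text
[0.50887033 0.33427172 0.05374684] 0.030941364947992062 [ 0.30775287 -0.25765499 -0.48340761]
```

View pics/c7.png

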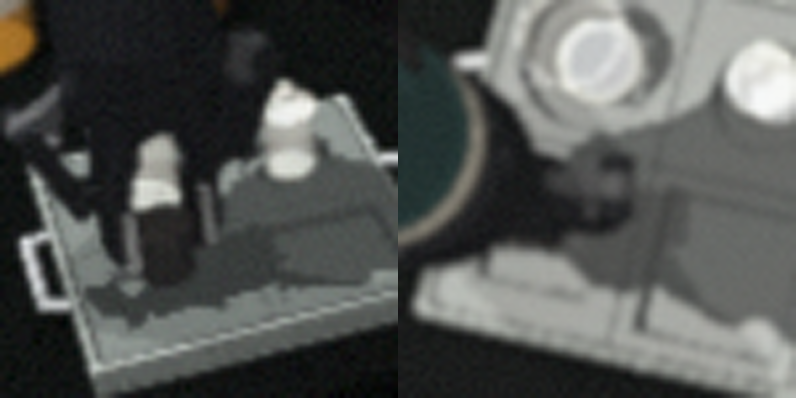

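Stopper upright, base at side crop (168,280), over the small square well. 2 mm correction, lower.

drive_tool([
  [-0.05,0,0,0,0,0,1],
  [0,0,0.2,0,0,0,1],
  [0,0,0.12,0,0,0,1],
  [0,0,0.07,0,0,0,1],
  [0,0,0.04,0,0,0,1],
  [0,0,0,0,0,0,1],
  [0,0,0,0,0,0,1],
  [0,0,0,0,0,0,1],
])

```text
time: 30.8
position: [0.5059, 0.3335, 0.037]
tool_rot: [3.141, -0.001, -0.001]
force: [-2.9, -0.8, 14.4]
opening: 0.0311
finger_force: 26.0
```

drive_tool([
  [0,0,-0.02,0,0,0,1],
  [0,0,0,0,0,0,0.7],
  [0,0,0,0,0,0,0.6],
  [0,0,0,0,0,0,0.5],
  [0,0,0,0,0,0,0.4],
  [0,0,0,0,0,0,0.4],
  [0,0,0,0,0,0,0.4],
  [0,0,0,0,0,0,0.4],
])

```text
time: 31.8
position: [0.5062, 0.3338, 0.0362]
tool_rot: [3.142, -0.001, -0.0]
force: [0.0, -0.4, -0.6]
opening: 0.0509
finger_force: 0.0
```

drive_tool([
  [0,0,-0.3,0,0,0,0.4],
  [0,0,-0.8,0,0,0,0.4],
  [0,0,-1,0,0,0,0.3],
  [0,0,-1,0,0,0,0],
  [0,0,-0.9,0,0,0,0],
  [-0.1,0.8,0,0,0,0,0],
  [-0.2,1,0,0,0,0,0],
  [-0.2,1,0,0,0,0,0],
])

```text
time: 32.8
position: [0.486, 0.2207, 0.1973]
tool_rot: [-3.141, 0.0, -0.002]
force: [-0.0, -1.2, -0.6]
opening: 0.0855
finger_force: 0.0
```

drive_tool([
  [-0.08,1,0,0,0,0,0],
  [-0.08,1,0,0,0,0,0],
  [-0.08,1,0,0,0,0,0],
  [-0.08,1,0,0,0,0,0],
  [-0.08,1,0,0,0,0,0],
  [-0.08,1,0,0,0,0,0],
  [-0.08,1,0,0,0,0,0],
  [-0.08,1,0,0,0,0,0],
])

```text
time: 33.8
position: [0.4603, -0.0995, 0.1972]
tool_rot: [3.142, -0.001, 0.002]
force: [-0.5, -0.1, -0.9]
opening: 0.0854
finger_force: 0.0
```

drive_tool([
  [-0.2,0.7,0,0,0,0,0],
  [-0.3,0.7,0,0,0,0,0],
  [-0.3,0.6,0,0,0,0,0],
  [-0.3,0.4,0,0,0,0,0],
  [0,0,0,0,0,0,0],
  [0,0,0,0,0,0,0],
  [0,0,0,0,0,0,0],
  [0,0,0,0,0,0,0],
])

```text
time: 34.8
position: [0.4168, -0.1934, 0.1963]
tool_rot: [-3.141, -0.002, -0.0]
force: [0.1, -0.3, 0.4]
opening: 0.0856
finger_force: 0.0
```

drive_tool([
  [-0.19,0.44,0,0,0,0,0],
  [-0.19,0.44,0,0,0,0,0],
  [0,0,0,0,0,0,0],
  [0,0,0.4,0,0,0,0],
  [0,0,0.4,0,0,0,0],
  [0,0,0,0,0,0,0],
  [0,0,0,0,0,0,0],
  [0,0,0,0,0,0,0],
])

```text
time: 35.8
position: [0.4016, -0.2293, 0.1648]
tool_rot: [3.141, -0.0, 0.002]
force: [-0.5, 0.3, 0.3]
opening: 0.0852
finger_force: 0.0
```

Run:
```python
from h import *
s=grab_frame("side"); t=grab_frame("top"); o=observe(); print(o["position"],o["opening"],o["force"],o["qpos"])
f=lambda i,x,y,w,h,k: cv2.resize(i[y:y+h,x:x+w],None,fx=k,fy=k,interpolation=cv2.INTER_CUBIC)
cv2.imwrite("pics/c8.png",np.hstack([f(s,310,100,80,100,5),f(t,115,125,80,100,5)]))
```

```text
[ 0.40145121 -0.22938087  0.16479772] 0.08519487720456972 [-0.8330413   0.3768474   0.67414985] [ 0.35379352  0.40471812  0.08636888  2.25974317 -0.0740059   0.47851565
 -1.07239352]
```

View pics/c8.png

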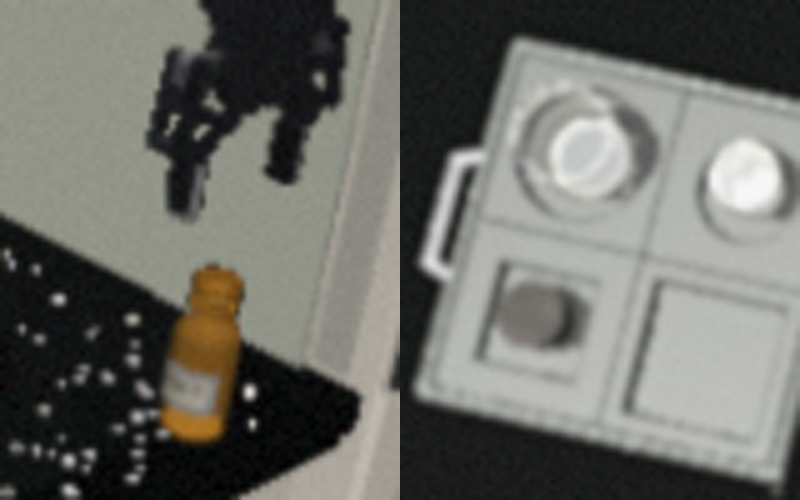

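Beaker, bottle and stopper (crop (533,315)) all stand in their wells; the amber bottle is centred under the fingers. Descend and grip.

drive_tool([
  [0,0,0.6,0,0,0,0],
  [0,0,0.8,0,0,0,0],
  [0,0,0.6,0,0,0,0],
  [0,0,0.3,0,0,0,0],
  [0,0,0,0,0,0,0],
  [0,0,0,0,0,0,0],
  [0,0,0,0,0,0,0],
  [0,0,0,0,0,0,0.2],
])

```text
time: 36.9
position: [0.4014, -0.2295, 0.0729]
tool_rot: [3.141, -0.001, 0.002]
force: [-0.0, -0.8, -0.3]
opening: 0.0695
finger_force: 0.0
```

drive_tool([
  [0,0,0,0,0,0,0.3],
  [0,0,0,0,0,0,0.4],
  [0,0,0,0,0,0,0.6],
  [0,0,0,0,0,0,1],
  [0,0,0,0,0,0,1],
  [0,0,0,0,0,0,1],
  [0,0,0,0,0,0,1],
  [0,0,0,0,0,0,1],
], newtons=35)

```text
time: 37.9
position: [0.4012, -0.2294, 0.0726]
tool_rot: [3.142, -0.001, 0.0]
force: [-0.5, 0.4, 5.5]
opening: 0.0413
finger_force: 34.9
```

drive_tool([
  [0,0,-0.2,0,0,0,1],
  [0,0,-0.5,0,0,0,1],
  [0,0,-0.8,0,0,0,1],
  [0,0,-0.8,0,0,0,1],
  [0,0,-0.7,0,0,0,1],
  [0.3,-0.3,0,0,0,0,1],
  [0.35,-0.5,0,0,0,0,1],
  [0.35,-0.6,0,0,0,0,1],
])

```text
time: 38.9
position: [0.4414, -0.1721, 0.1915]
tool_rot: [-3.141, 0.001, 0.002]
force: [1.5, 0.2, -1.4]
opening: 0.0412
finger_force: 35.8
```

drive_tool([
  [0.35,-0.6,0,0,0,0,1],
  [0.1,-0.7,0,0,0,0,1],
  [0.07,-0.7,0,0,0,0,1],
  [0.07,-0.7,0,0,0,0,1],
  [0.07,-0.7,0,0,0,0,1],
  [0.07,-0.7,0,0,0,0,1],
  [0.07,-0.7,0,0,0,0,1],
  [0.07,-0.7,0,0,0,0,1],
])

```text
time: 39.9
position: [0.4754, 0.0485, 0.1911]
tool_rot: [3.142, 0.001, -0.003]
force: [-0.1, 0.4, -1.6]
opening: 0.0416
finger_force: 35.8
```

drive_tool([
  [0.05,-0.7,0,0,0,0,1],
  [0.05,-0.7,0,0,0,0,1],
  [0.05,-0.7,0,0,0,0,1],
  [0.05,-0.7,0,0,0,0,1],
  [0.05,-0.7,0,0,0,0,1],
  [0,-0.5,0,0,0,0,1],
  [0,0,0,0,0,0,1],
  [0,0,0,0,0,0,1],
])

```text
time: 40.9
position: [0.4857, 0.2053, 0.1918]
tool_rot: [3.14, -0.002, -0.002]
force: [-0.1, -0.4, -1.0]
opening: 0.0415
finger_force: 35.8
```

drive_tool([
  [0.04,-0.61,0,0,0,0,1],
  [0.03,-0.61,0,0,0,0,1],
  [0,0,0.6,0,0,0,1],
  [0,0,0.8,0,0,0,1],
  [0,0,0.6,0,0,0,1],
  [0,0,0.3,0,0,0,1],
  [0,0,0,0,0,0,1],
  [0,0,0,0,0,0,1],
])

```text
time: 41.9
position: [0.4896, 0.2557, 0.1011]
tool_rot: [-3.141, 0.001, -0.002]
force: [-0.5, -0.2, -0.4]
opening: 0.0413
finger_force: 35.8
```

drive_tool([
  [-0.03,0.04,0,0,0,0,1],
  [0,0,0.2,0,0,0,1],
  [0,0,0.15,0,0,0,1],
  [0,0,0.1,0,0,0,1],
  [0,0,0.04,0,0,0,1],
  [0,0,0,0,0,0,1],
  [0,0,0,0,0,0,1],
  [0,0,0,0,0,0,1],
])

```text
time: 42.9
position: [0.4877, 0.2537, 0.0807]
tool_rot: [3.141, -0.001, -0.0]
force: [0.7, -0.2, 0.0]
opening: 0.0413
finger_force: 35.9
```

drive_tool([
  [0,0,0.02,0,0,0,1],
  [0,0,0.02,0,0,0,1],
  [0,0,0,0,0,0,1],
  [0,0,0,0,0,0,1],
  [0,0,0,0,0,0,1],
  [0,0,0,0,0,0,1],
  [0,0,0,0,0,0,1],
  [0,0,0,0,0,0,1],
])

```text
time: 43.9
position: [0.488, 0.2537, 0.0805]
tool_rot: [-3.141, 0.001, -0.001]
force: [-2.5, -1.7, 12.0]
opening: 0.0412
finger_force: 37.0
```

Seated (12 N contact). Release and retreat upward, clear of everything.

drive_tool([
  [0,0,-0.02,0,0,0,1],
  [0,0,0,0,0,0,0.5],
  [0,0,0,0,0,0,0.4],
  [0,0,0,0,0,0,0.3],
  [0,0,0,0,0,0,0.25],
  [0,0,0,0,0,0,0.2],
  [0,0,0,0,0,0,0.2],
  [0,0,0,0,0,0,0.2],
])

```text
time: 44.9
position: [0.4878, 0.2538, 0.0799]
tool_rot: [3.142, -0.001, -0.0]
force: [0.4, -0.6, 0.6]
opening: 0.0685
finger_force: 0.0
```

drive_tool([
  [0,0,-0.4,0,0,0,0.2],
  [0,0,-0.8,0,0,0,0.2],
  [0,0,-1,0,0,0,0.2],
  [0,0,-1,0,0,0,0.2],
  [0,0.8,0,0,0,0,0.2],
  [0,1,0,0,0,0,0.2],
  [0,1,0,0,0,0,0.2],
  [0,1,0,0,0,0,0.2],
])

```text
time: 45.9
position: [0.4877, 0.1006, 0.2091]
tool_rot: [-3.141, 0.001, -0.002]
force: [0.7, -0.3, 0.4]
opening: 0.0686
finger_force: 0.0
```

drive_tool([
  [0,1,0,0,0,0,0.2],
  [0,1,0,0,0,0,0.2],
  [0,0.5,0,0,0,0,0.2],
  [0,0,0,0,0,0,0.2],
  [0,0,0,0,0,0,0.2],
  [0,0,0,0,0,0,0.2],
  [0,0,0,0,0,0,0.2],
  [0,0,0,0,0,0,0.2],
])

```text
time: 46.9
position: [0.4876, 0.0024, 0.2078]
tool_rot: [-3.142, -0.001, 0.0]
force: [0.2, 0.1, 0.5]
opening: 0.0683
finger_force: 0.0
```

Run:
```python
from h import *
s=grab_frame("side"); t=grab_frame("top")
f=lambda i,x,y,w,h,k: cv2.resize(i[y:y+h,x:x+w],None,fx=k,fy=k,interpolation=cv2.INTER_CUBIC)
cv2.imwrite("pics/c9.png",np.hstack([f(s,140,150,160,110,2.5),f(t,110,120,160,110,2.5)]))
```

```text
(no output)
```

View pics/c9.png

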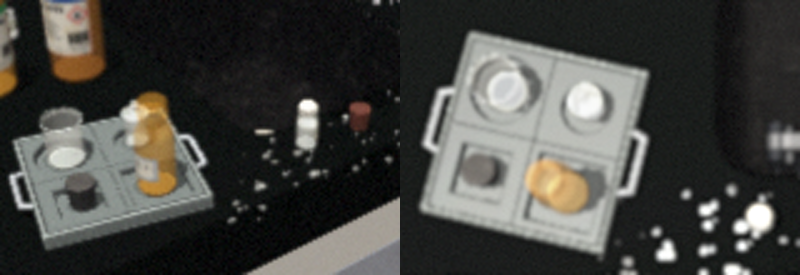

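All four items stand upright in their wells: beaker (505,90), bottle (585,103), stopper (480,168), amber (558,185). The vial and red stopper look undisturbed.

```bash
python3 -c "
from bench import *
print(job_done())"
```

```text
the job is handed in; nothing more can be done
None
```

The weighing kit is packed: the beaker, weighing bottle, larger stopper and, last, the amber bottle each stand upright in their own wells, the vial and smaller stopper look undisturbed in the last picture, and the job is handed in at about 47 s.

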